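Hold a bench-pin blank in the sawing board

ROBOT

A 6-joint arm with a two-finger parallel gripper is mounted at the origin on the work surface. World frame = base frame: x ahead of the robot, y to its left, z up, the work surface at z = 0. Lengths are in mm, angles in rad, forces in N, time in s.
With the tool pointing down it reaches from about 375 to 975 mm from the base axis. Payload 3.8 kg.
Tool frame: the origin (TCP) lies between the finger pads, 19 mm behind the fingertips; this is the grasp point; z points along the fingers, y is the line along which they close (so a half turn about z gives the same grasp; the last joint's range is limited). The gripper opens to 88 mm and grips with 3 to 60 N. Pads are 18 mm wide; open, the fingers measure 123 mm over their backs; the gripper's body (75 mm by 187 mm) begins 45 mm behind the grasp point.
Start: joints at [1.281, 0.264, 1.604, -0, 1.274, -0.037], TCP at [168.826, 653.541, 257.406] pointing down, gripper open.
Joint ranges: [-2.63, 2.63], [-0.94, 2.18], [0.31, 2.57], [-1.31, 4.45], [0, 2.66], [-2.55, 2.55]. Speed limits (rad/s): [2.57, 2.57, 3.14, 3.14, 3.14, 3.14].

INTERFACE

Orientations are given as a unit quaternion [x, y, z, w].
In Python, from workcell import ctrl gives the robot as it stands.
- The arm moves only by the shell command python3 -m jog 'ROWS' [OPENING] [FORCE]. ROWS is JSON, one flat list of numbers, 6 for each row, row after row: the shift along the tool's x, y, z in mm, then the turn, a rotation vector about the tool's x, y, z in degrees. In form: [tx, ty, tz, ax, ay, az, tx, ty, tz, ax, ay, az, ...]. A call has 1 to 20 rows; each row is the pose to reach, as a shift and turn from the pose commanded when the call began, along the tool's axes at that moment; what a row does not reach only later rows make up. A row lasts 1/8 s, in which the tool goes at most 62.5 mm and 10.7 degrees, less where a joint would pass 70% of its speed; a pose out of reach is approached as far as the arm can. A call with a gripper value outside its range is refused whole. OPENING is the opening, from -1 (shut) to 1 (fully open), so that 0 is half open, set as the call begins (- or left out, the last holds). The fingers move at their own pace and stop on an object; FORCE is the grip in N (left out, the last holds). Time passes only in rows, so rows that repeat a pose let the fingers close. It gives the time, the measured TCP pose, the force, the opening and the grip force at its end, in the units of the state.
- ctrl.get_obs(): the state, without advancing time (a new reading comes with each control period).
- ctrl.camera(name): name is "scene" or "side" or "wrist"; returns a dict with "img" (384x512x3 uint8, blue, green, red), "vertical_fov" (degrees; the focal length in pixels is half the picture's height over the tangent of half this angle, whatever the lens; pixels are square), "cx", "cy" (the principal point, pixels), "k1" (the pictures are not rectified: a ray, as slopes to the right and down, at radius r is drawn at 1 + k1 r^2 times it, then the intrinsics apply), "pose" (4x4, takes a point from camera to world coordinates); the wrist camera has in their place "hand_eye" (4x4, takes a point from camera to tool coordinates, whose origin is the TCP and whose axes are the flange's). Camera axes: x right, y down, z forward; pixel columns grow to the right and rows downward; lengths in mm; the calibration is good to about 2 mm. A picture is of the moment at which its call begins: read the wrist's pose just before it. There is no depth.
- ctrl.sign_off(): hands the job in; it is judged then, once.
Trained networks look in a picture, given as the dict that the camera call returned (one of the last four; its "shot" number tells which), for a name from the list of things; names that differ only in an ending like _2 or _b are one class to them, and where a whole thing is asked for, a point or a joint stands for the part that bears it (a point fixed in the world has none). Each returns a list of dicts, best first, with "p" (0 to 1); they miss things now and then, are a little off and sometimes report something else, mostly with a low value. They report only what shows in the picture. A call takes as long as a camera call. They do not tell look-alikes from the thing itself.
- ctrl.spot_in(label, picture): "pixel" ([column, row] in pixels, amid what is visible of it).
- ctrl.regions_of(label, picture): "pixels" (384x512 bool, what is visible of it) and "pixel" ([column, row] in pixels, amid what is visible of it).
The state is a dict: "t": time; "joints": joint angles; "joint_velocities": joint speeds; "effort": joint torques, N m; "position": TCP position; "eef_rot": TCP orientation; "force": force on the tool from outside, world axes, zero at the start; "torque": the same for the moment, N m; "width": finger opening in mm; "grasp_force": force on a finger pad.
Only numpy, scipy, OpenCV 4.12 (cv2) and the standard library are available. Lean on these libraries where they do the work, as an engineer would, in place of code of your own. Each camera call takes 0.05 s, during which the arm holds its last target. There are 200 camera calls.

TASK

Hold the beech blank ready to be sawn on the sawing board. First press the raised end of the backing strip down until it lies level with the bed; then lay the blank flat on the bed with its end against the stop block and its long side against the fence, and finish holding it there with one firm diagonal push of the fingers (about 15 N), down and towards the fence, clear of the saw slot. End the program while still pushing, not letting go, and leave the clamped stop and everything else on the bench as they are.

Things in the scene. Friction and masses are not known exactly. Their poses are not given: they have to be found in the camera images.
- sawboard: The sawing board, screwed to the bench, turned by up to about 15 degrees. Origin: centre of its underside, on the bench; x axis towards the fence (away from the robot at yaw 0), y axis to the left along the fence, z up. Its bed is flat plywood, 180 (x) x 240 (y) mm, top 24 mm above the origin. Wood on wood friction is about 0.6.
- bed: The bed of the sawing board, with the backing strip let into it. Same origin and axes as sawboard. Top at z = 24 mm, from x = -90 to 90 mm and y = -120 to 120 mm.
- fence: The fence: light wood batten along the far edge of the bed, 22 mm thick, 32 mm high above the bed, 240 mm long, cut through by a 3 mm saw slot. Same origin and axes as sawboard; its working face (towards the robot) is the upright plane x = 68 mm.
- fence_foot (a point): Point at the foot of the fence's working face, at bed-top height, at y = 0 of the sawboard; axes as sawboard.
- slot (a point): Foot of the saw slot in the fence's working face, at bed-top height: the saw runs along the sawboard's x axis through this point (y = -20 mm of the sawboard).
- strip (a joint): Tilt of the backing strip (rad): 0 = flat, top level with the bed; larger = its fence end stands up. It pivots at its front end, 88 mm in front of the sawboard's centre, and sits tight in its groove: about 4 to 5 N down on the raised end moves it, it stops when flat and stays where it is left. At the start the end stands 5 to 10 mm up.
- strip_end (a point): Middle of the top edge of the backing strip's raised end, 2 mm short of the fence. The strip is a light wood slat 155 x 38.5 x 10 mm let into a groove of the bed, running front to back under the saw slot (centred on y = -20 mm of the sawboard).
- stop_face (a point): The stop: a dark wood block (50 mm in x, 28 in y, 35 high) on the bed at the left of the fence, with a steel yoke over the fence (39 mm above the bed), clamped fast at a place that differs each time. The point: foot of its right-hand face (towards -y of the sawboard), at bed-top height, 25 mm in front of the fence; axes as sawboard.
- blank: The beech blank: a plain light wood bar 42 (x) x 130 (y) x 24 (z) mm, about 90 g, on the bench left or right of the sawing board, lying roughly along the robot's x axis (within 35 degrees). Origin: centre of its underside; y along its length. Either long face may go to the fence.
- old_pin: The worn bench pin: dark wood, about 100 x 68 x 18 mm, with a wide V notch in one end. Not the blank. Origin under its middle. Leave alone.
- oilstone: Grey sharpening stone in a dark wooden tray, 205 x 76 x 34 mm, behind the sawing board. Origin under its centre. Leave alone.
- graver: Graver (a 110 to 120 mm tool with mushroom handle 23 mm thick), lying on the bench. Origin under its middle. Leave alone.
- tray: Square dark steel tray, 75 x 75 x 14 mm, with a small ring in it. Origin under its centre. Leave alone.
- trysquare: Small try square (stock 45 x 12 x 10 mm, blade 60 mm) lying on the bed of the sawing board, in its front right corner. Origin on the bed, 30 mm ahead of the stock's middle. Leave alone.
- ring_band: Plain ring, 25 mm across, 6 mm high, lying in the tray. Leave alone.
Mind the look-alikes: they are no part of the job. There is more than one size of the blank; the one meant has the size given above.

How it is judged (in metres and radians):
On the way, in this order (a step that is already met when the one before it is completed fails the run):
1. the backing strip is pressed level with the bed while the blank is still off the board (value of joint strip below 0.012 rad and horizontal distance between blank and sawboard above 0.15 m), for 0.2 s.
2. the blank lies flat on the bed, along the fence (angle between blank's own z axis and vertical below 0.035 rad and z of blank in the frame of fence_foot between -0.002 and 0.002 m and angle between the y axis of blank and the y axis of sawboard, either way round below 0.25 rad and horizontal distance between blank and sawboard below 0.09 m), for 0.2 s.
At the end, for the whole second after the job is handed in: For the last second, at rest: fingers push the blank over 4 N; it bears over 2 N on the fence and over 4 N on the bed; flat within 2 mm; side on the fence within 2 mm and 1.7 deg; end on the stop within 3 mm; tool centre over 15 mm beside the saw slot; strip end level within 1.8 mm (value of joint strip below 0.012 rad and angle between blank's own z axis and vertical below 0.035 rad and z of blank in the frame of fence_foot between -0.002 and 0.002 m and angle between the y axis of blank and the y axis of sawboard, either way round below 0.03 rad and x of blank in the frame of fence_foot between -0.0235 and -0.019 m and y of blank in the frame of stop_face between -0.068 and -0.063 m and contact force between blank and fence above 2 N and contact force between blank and bed above 4 N and contact force between the fingers and blank above 4 N and (y of the grasp point in the frame of slot above 0.015 m or y of the grasp point in the frame of slot below -0.015 m) and linear speed of blank below 0.01 m/s); the arm keeps its last pose, push and grip.
It fails at once if another thing on the bench or board is shifted by more than 25 mm (distance of any of old_pin, oilstone, graver, tray, trysquare, ring_band from where it was at the start of the episode above 0.025 m).
It fails at once if the clamped stop is shoved along the fence (distance of stop_face from where it was at the start of the episode above 0.003 m).
It also fails if it takes over 72 s, if anything falls off the work surface, if the arm or the gripper's body presses on something with over 40 N, if the wrist force passes 120 N, or if a joint passes its speed limit or range.

## Working session

There is one attempt and no reset: what is moved stays moved. The work goes in short steps, Python scripts to look and compute and a shell command to move; the robot and the scene stay as the last step left them, time stands still between calls to the robot, and variables do not carry over. Pictures are saved under pics/ and viewed, at most 13 in all, crops included, and the job is handed in when it is done.

```bash
ls; mkdir -p pics; cat > h.py <<'E'
import numpy as np, cv2, json
from workcell import ctrl
from scipy.spatial.transform import Rotation as R
def shot(n):
    o=ctrl.get_obs(); c=ctrl.camera(n)
    if 'pose' in c and c['pose'] is not None: T=np.array(c['pose'])
    else:
        B=np.eye(4); B[:3,:3]=R.from_quat(o['eef_rot']).as_matrix(); B[:3,3]=o['position']; T=B@np.array(c['hand_eye'])
    c['T']=T; return c
def K(c):
    f=192/np.tan(np.radians(c['vertical_fov']/2)); return f
def ray(c,p):
    f=K(c); d=np.array([(p[0]-c['cx'])/f,(p[1]-c['cy'])/f]); u=d.copy()
    for _ in range(20): u=d/(1+c['k1']*(u@u))
    v=c['T'][:3,:3]@np.array([u[0],u[1],1]); return c['T'][:3,3],v/np.linalg.norm(v)
def onz(c,p,z):
    o,v=ray(c,p); return o+v*(z-o[2])/v[2]
def tri(rs):
    A=sum(np.eye(3)-np.outer(v,v) for o,v in rs); b=sum((np.eye(3)-np.outer(v,v))@o for o,v in rs)
    x=np.linalg.solve(A,b); return x,[float(np.linalg.norm(np.cross(x-o,v))) for o,v in rs]
def proj(c,P):
    q=np.linalg.inv(c['T'])@np.append(P,1); u=q[:2]/q[2]; u=u*(1+c['k1']*(u@u)); return u*K(c)+[c['cx'],c['cy']]
E
python3 - <<'E'
from h import *
for n in ('scene','side','wrist'):
    c=shot(n); cv2.imwrite(f'pics/{n}0.png',c['img'])
    print(n,c['T'][:3,3].round(),c['T'][:3,2].round(2),c['vertical_fov'],c['k1'])
    for l in ['sawboard','blank','old_pin','stop_face','strip','strip_end','trysquare','fence','slot','graver','tray','oilstone']:
        print(l,[(np.round(r['pixel']).tolist(),round(r['p'],2),onz(c,r['pixel'],20)[:2].round().tolist()) for r in ctrl.spot_in(l,c)][:3])
o=ctrl.get_obs();print(o['t'],o['eef_rot'],o['width'],o['force'])
a=cv2.imread('pics/scene0.png');b=cv2.imread('pics/side0.png')
cv2.imwrite('pics/both.png',cv2.resize(np.vstack([a,b]),(512*600//768,600)))
E
```

```text
pics
scene [1214.  176.  916.] [-0.59 -0.18 -0.79] 51.51559155908141 -0.0696290407625942
sawboard [([265.0, 202.0], 0.92, [576.0, -19.0])]
blank [([142.0, 165.0], 0.69, [539.0, -422.0]), ([175.0, 128.0], 0.67, [359.0, -390.0]), ([177.0, 158.0], 0.64, [484.0, -330.0])]
old_pin [([377.0, 203.0], 0.79, [497.0, 285.0])]
stop_face [([289.0, 212.0], 0.56, [591.0, 54.0])]
strip [([261.0, 193.0], 0.79, [548.0, -40.0]), ([230.0, 278.0], 0.45, [822.0, -38.0])]
strip_end [([258.0, 188.0], 0.81, [534.0, -53.0])]
trysquare []
fence [([254.0, 210.0], 0.76, [611.0, -40.0])]
slot [([266.0, 201.0], 0.79, [572.0, -18.0])]
graver [([398.0, 286.0], 0.62, [736.0, 363.0]), ([258.0, 192.0], 0.57, [547.0, -48.0])]
tray [([139.0, 206.0], 0.83, [683.0, -358.0])]
oilstone [([233.0, 280.0], 0.58, [825.0, -30.0])]
side [476. 731. 737.] [ 0.1  -0.74 -0.66] 56.98576907237031 -0.04501709065299497
sawboard [([257.0, 205.0], 0.89, [568.0, -6.0]), ([266.0, 205.0], 0.65, [543.0, -11.0])]
blank [([295.0, 149.0], 0.78, [473.0, -307.0]), ([326.0, 141.0], 0.65, [363.0, -373.0]), ([280.0, 135.0], 0.49, [532.0, -394.0])]
old
[... 235 characters left out ...]
trysquare [([288.0, 184.0], 0.61, [486.0, -115.0]), ([268.0, 197.0], 0.33, [542.0, -44.0])]
fence [([235.0, 192.0], 0.55, [644.0, -57.0]), ([242.0, 214.0], 0.17, [608.0, 35.0])]
slot [([260.0, 209.0], 0.57, [558.0, 6.0])]
graver [([168.0, 321.0], 0.86, [713.0, 380.0])]
tray [([242.0, 136.0], 0.58, [671.0, -362.0])]
oilstone [([180.0, 194.0], 0.93, [807.0, -21.0])]
wrist [105. 670. 385.] [ 0.25 -0.07 -0.97] 62.66519334250038 0.0193237847299706
sawboard []
blank []
old_pin []
stop_face []
strip []
strip_end []
trysquare []
fence []
slot []
graver []
tray []
oilstone []
1.95 [ 1.26049933e-01  9.92023898e-01  1.79103263e-05 -7.77297750e-07] 87.93128550861886 [ 0.55965254 -0.91486238  0.20629872]
```

View pics/scene0.png

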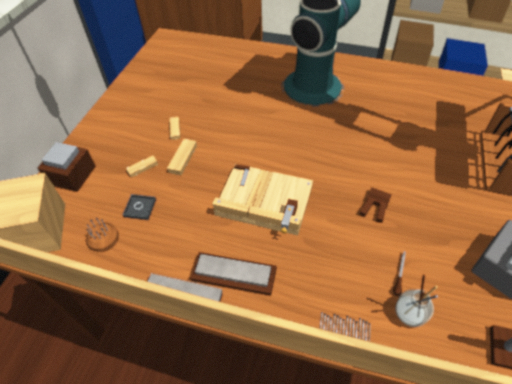

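View pics/side0.png

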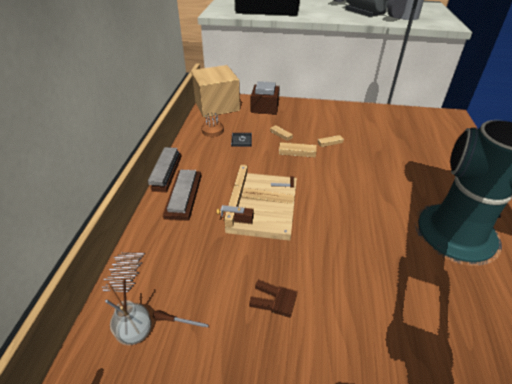

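The view shows the board at scene (265,202). The blank candidates in the scene picture are (182,156), (142,165) and (175,128), and (182,156) looks largest. The dark V-notched block at (377,203) is the old pin. I'll move the wrist camera over the board and measure the candidates on the way.

```bash
cat >> h.py <<'E'
def rel(p,yaw,tilt=None):
    "jog row to world TCP p, tool down, tool x axis at world angle yaw (deg)"
    o=ctrl.get_obs(); r=R.from_quat(o['eef_rot'])
    x=np.array([np.cos(np.radians(yaw)),np.sin(np.radians(yaw)),0]); z=np.array([0,0,-1.]); t=R.from_matrix(np.c_[x,np.cross(z,x),z])
    return np.r_[r.inv().apply(np.array(p)-o['position']),np.degrees((r.inv()*t).as_rotvec())].round(1).tolist()
E
python3 -m jog '[-479,-572,-83,0,0,-14.5,-479,-572,-83,0,0,-14.5,-479,-572,-83,0,0,-14.5,-479,-572,-83,0,0,-14.5,-479,-572,-83,0,0,-14.5,-479,-572,-83,0,0,-14.5,-479,-572,-83,0,0,-14.5,-479,-572,-83,0,0,-14.5,-479,-572,-83,0,0,-14.5,-479,-572,-83,0,0,-14.5,-479,-572,-83,0,0,-14.5,-479,-572,-83,0,0,-14.5,-479,-572,-83,0,0,-14.5,-479,-572,-83,0,0,-14.5,-479,-572,-83,0,0,-14.5,-479,-572,-83,0,0,-14.5]' -1
python3 - <<'E'
from h import *
c=shot('wrist'); cv2.imwrite('pics/w1.png',c['img']); np.save('w1.npy',c,allow_pickle=True)
for l in ['sawboard','stop_face','strip','strip_end','fence','slot','trysquare']:
    print(l,[(np.round(r['pixel']).tolist(),round(r['p'],2),onz(c,r['pixel'],24)[:2].round().tolist()) for r in ctrl.spot_in(l,c)][:2])
s=shot('scene'); d=shot('side')
for n,k in (('scene',s),('side',d)):
  for r in ctrl.regions_of('blank',k):
    m=r['pixels'].astype(np.uint8); cs=max(cv2.findContours(m,0,2)[0],key=cv2.contourArea)[:,0].astype(float)
    P=np.array([onz(k,q,20)[:2] for q in cs]); (cx,sz,a)=cv2.minAreaRect(P.astype(np.float32))
    print(n,np.round(r['pixel']),round(r['p'],2),np.round(cx),np.round(sz),round(a))
E
```

```text
t: 3.95
position: [489.1, -18.7, 340.3]
eef_rot: [-0.001, 1.0, 0.0, -0.0]
force: [-0.2, 1.1, -0.2]
width: 0.5
grasp_force: 0.0
sawboard [([257.0, 188.0], 0.71, [532.0, -23.0])]
stop_face [([315.0, 229.0], 0.61, [595.0, 64.0])]
strip [([242.0, 182.0], 0.68, [523.0, -45.0])]
strip_end [([239.0, 186.0], 0.93, [529.0, -48.0])]
fence [([203.0, 162.0], 0.54, [493.0, -99.0])]
slot [([256.0, 185.0], 0.65, [528.0, -25.0]), ([242.0, 183.0], 0.2, [524.0, -45.0])]
trysquare [([199.0, 156.0], 0.56, [486.0, -105.0])]
scene [180. 156.] 0.87 [ 472. -317.] [148.  54.] 0
scene [176. 129.] 0.77 [ 360. -393.] [101.  30.] 25
scene [141. 165.] 0.59 [ 542. -422.] [47. 93.] 51
scene [261. 191.] 0.4 [529. -28.] [144. 247.] 0
side [279. 131.] 0.73 [ 535. -409.] [ 47. 102.] 48
side [297. 150.] 0.69 [ 465. -309.] [130.  70.] 0
side [327. 140.] 0.59 [ 348. -383.] [96. 45.] 25
side [265. 199.] 0.43 [543. -51.] [ 47. 156.] 87
```

View pics/w1.png

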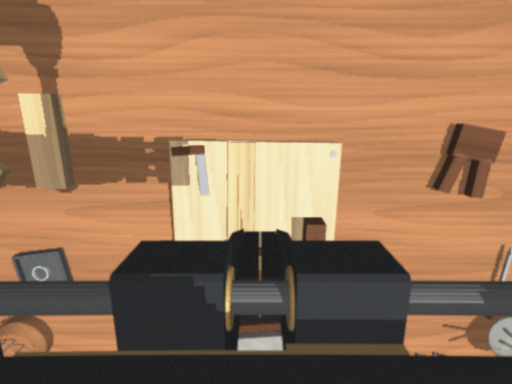

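The wrist picture shows the board with corners at about (170,141) and (341,143), the stop at (310,229), and the try square at (200,165). The strip runs between x≈228 and 256 px. The large bar at (45,140) is about 131 mm long. The other two candidates, at scene (142,165) and (175,128), are only about 95–100 mm, so (180,156) fits 42x130. Next I'll move over so the fence side shows.

```bash

python3 -m jog '[-160,0,0,0,0,0,-160,0,0,0,0,0,-160,0,0,0,0,0,-160,0,0,0,0,0,-160,0,0,0,0,0]'
python3 - <<'E'
from h import *
c=shot('wrist'); cv2.imwrite('pics/w2.png',c['img']); np.save('w2.npy',c,allow_pickle=True)
w=np.load('w1.npy',allow_pickle=True).item()
b=cv2.resize(w['img'][80:200,0:110],None,fx=4,fy=4,interpolation=2)
a=cv2.resize(c['img'][0:260,120:400],None,fx=1.85,fy=1.85,interpolation=2)
v=np.zeros((max(a.shape[0],b.shape[0]),a.shape[1]+b.shape[1],3),np.uint8); 
a=cv2.resize(c['img'][0:290,130:390],None,fx=2.05,fy=2.05,interpolation=2); b=cv2.resize(b,(265,290))
v=np.zeros((600,800,3),np.uint8); v[:a.shape[0],:a.shape[1]]=a; v[:290,535:800]=b
cv2.imwrite('pics/v2.png',v)
E
```

```text
t: 5.18
position: [649.0, -20.1, 340.0]
eef_rot: [-0.0, 1.0, 0.0, -0.001]
force: [0.3, -0.2, 0.6]
width: 0.3
grasp_force: 0.0
```

View pics/v2.png

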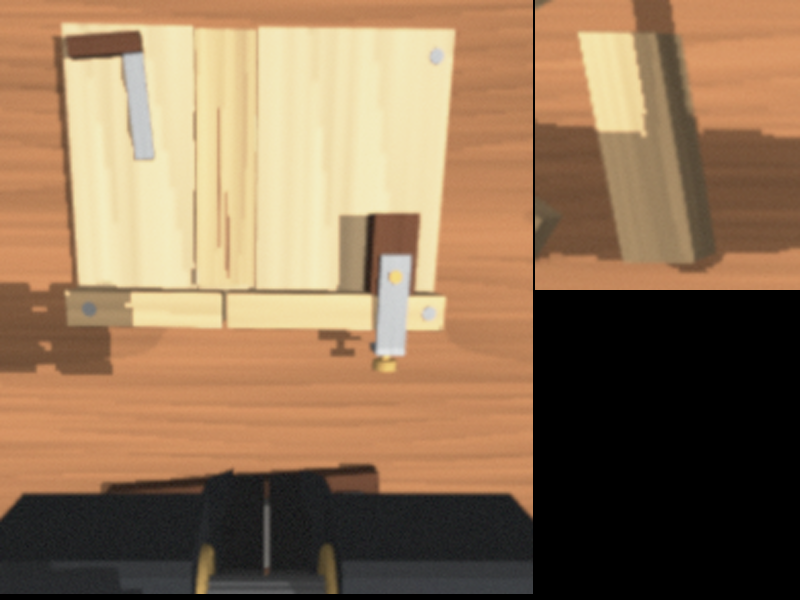

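```bash
cat > fit.py <<'E'
from h import *
from scipy.optimize import least_squares
c=np.load('w2.npy',allow_pickle=True).item(); w=np.load('w1.npy',allow_pickle=True).item()
u=lambda x,y:(x/2.05+130,y/2.05)
obs=[(c,u(63,24),(-90,-120,24)),(c,u(455,29),(-90,120,24)),(c,u(67,326),(90,-120,56)),(c,u(443,330),(90,120,56)),(c,u(445,297),(68,120,56)),(c,u(66,291),(68,-120,56)),(c,u(195,27),(-88,-39.25,24)),(c,u(257,28),(-88,-.75,24)),(c,u(75,289),(68,-120,24)),(w,(170,141),(-90,-120,24)),(w,(341,143),(-90,120,24))]
def wp(q,P): a=q[2]; return np.array([q[0]+np.cos(a)*P[0]-np.sin(a)*P[1],q[1]+np.sin(a)*P[0]+np.cos(a)*P[1],P[2]])
f=lambda q:np.concatenate([proj(k,wp(q,P))-p for k,p,P in obs])
s=least_squares(f,[560,-15,0],loss='soft_l1'); q=s.x
def tob(X): a=q[2]; d=np.array(X[:2])-q[:2]; return np.array([np.cos(a)*d[0]+np.sin(a)*d[1],-np.sin(a)*d[0]+np.cos(a)*d[1]])
if __name__=='__main__':
    print('board',q[:2].round(1),np.degrees(q[2]).round(2)); print(f(q).reshape(-1,2).round(1).tolist())
    for i,j in ((0,9),(1,10)): print(tri([ray(obs[i][0],obs[i][1]),ray(obs[j][0],obs[j][1])]))
    for p,z in ((u(366,250),24),(u(366,288),24),(u(372,213),59),(u(419,213),59)): print('stop',tob(onz(c,p,z)).round(1))
    for p in (u(195,270),u(195,283),u(254,285),u(257,270)):  print('strip',tob(onz(c,p,24)).round(1),tob(onz(c,p,32)).round(1))
    for p in ((20,95),(58,95),(37,188),(67,188)): print('blank',onz(w,p,24)[:2].round(1))
    print('sq',[tob(onz(c,u(*p),34)).round() .tolist() for p in ((66,36),(143,55),(152,160))])
E
python3 fit.py
```

```text
board [555.7 -26. ] -0.79
[[-0.6, -0.2], [-0.1, 0.1], [0.1, -0.1], [-0.0, 0.2], [0.5, -0.7], [-0.6, -0.1], [-0.3, 1.4], [0.1, 1.3], [2.0, -1.3], [-0.7, -0.5], [0.8, 0.1]]
(array([ 464.62105253, -143.5487574 ,   25.28861644]), [0.09259947614360119, 0.09259947614358509])
(array([467.2803458 ,  94.75079068,  23.97027826]), [0.6072665010858248, 0.6072665010858463])
stop [41.6 73. ]
stop [66.6 74.4]
stop [18.6 70.2]
stop [18.3 98.6]
strip [ 56.  -41.4] [ 55.5 -40.5]
strip [ 64.7 -41.5] [ 64.  -40.7]
strip [65.5 -1.6] [64.8 -1.5]
strip [55.5  0.3] [55.   0.4]
blank [ 405.3 -337.2]
blank [ 404.8 -287.5]
blank [ 532.2 -338.6]
blank [ 532.2 -296.2]
sq [[-81.0, -115.0], [-71.0, -69.0], [-12.0, -66.0]]
```

```bash

python3 -m jog '[43.6,-26.7,150,0,0,0.8,43.6,-26.7,150,0,0,0.8,43.6,-26.7,150,0,0,0.8,43.6,-26.7,200,0,0,0.8,43.6,-26.7,250,0,0,0.8,43.6,-26.7,270,0,0,0.8,43.6,-26.7,280,0,0,0.8,43.6,-26.7,280,0,0,0.8]' -1 20
python3 -m jog '[0,0,4,0,0,0,0,0,8,0,0,0,0,0,11,0,0,0,0,0,13,0,0,0,0,0,15,0,0,0,0,0,17,0,0,0,0,0,17,0,0,0]'
python3 -c "
from h import *;print(rel([605.4,-46.7,42],179.2))"
```

```text
t: 6.22
position: [606.6, -46.8, 61.5]
eef_rot: [0.007, 1.0, -0.0, 0.001]
force: [0.4, 0.1, 0.5]
width: -0.0
grasp_force: 0.0
t: 7.1
position: [607.0, -46.8, 43.8]
eef_rot: [0.007, 1.0, -0.0, 0.001]
force: [3.2, 0.0, 3.9]
width: 0.3
grasp_force: 2.0
[1.6, 0.1, 1.8, -0.0, 0.1, 0.0]
```

```bash

python3 -m jog '[0,0,1,0,0,0,0,0,2,0,0,0,0,0,2,0,0,0]'
python3 -m jog '[0,0,1,0,0,0,0,0,2,0,0,0,0,0,2,0,0,0]'
python3 -m jog '[0,0,-50,0,0,0,0,0,-100,0,0,0,0,0,-150,0,0,0]'
```

```text
t: 7.48
position: [607.0, -46.8, 42.7]
eef_rot: [0.007, 1.0, -0.0, 0.001]
force: [1.9, 0.0, 9.9]
width: 0.2
grasp_force: 4.6
t: 7.85
position: [607.1, -46.9, 42.3]
eef_rot: [0.007, 1.0, -0.0, 0.001]
force: [-1.9, 1.1, 18.9]
width: 0.6
grasp_force: 9.3
t: 8.22
position: [603.4, -46.6, 188.7]
eef_rot: [0.007, 1.0, 0.0, -0.003]
force: [1.0, 0.6, -0.1]
width: 0.4
grasp_force: 0.0
```

The strip bottomed out: the force climbed to 19 N while the tip stayed at bed height. Next I'll take a close look at the blank.

```bash

python3 -m jog '[63,-265,-61,0,0,0,63,-265,-61,0,0,0,63,-265,-61,0,0,0,63,-265,-61,0,0,0,63,-265,-61,0,0,0,63,-265,-61,0,0,0,63,-265,-61,0,0,0]' 1
python3 - <<'E'
from h import *
c=shot('wrist'); np.save('w3.npy',c,allow_pickle=True); cv2.imwrite('pics/w3.png',cv2.resize(c['img'],(800,600),interpolation=2))
for r in ctrl.regions_of('blank',c):
    m=r['pixels'].astype(np.uint8); cs=max(cv2.findContours(m,0,2)[0],key=cv2.contourArea)[:,0].astype(float)
    P=np.array([onz(c,q,24)[:2] for q in cs]); print(r['p'],[np.round(v,1) for v in cv2.minAreaRect(P.astype(np.float32))])
E
```

```text
t: 9.1
position: [538.3, -309.6, 248.6]
eef_rot: [0.007, 1.0, 0.001, -0.002]
force: [-0.7, -0.3, -0.9]
width: 68.4
grasp_force: 0.0
0.74 [array([ 533.2, -423.5]), array([30.5, 92.6]), np.float64(51.1)]
0.63 [array([ 467.6, -319.2]), array([ 43.6, 129.6]), np.float64(89.6)]
0.57 [array([ 378.1, -383.8]), array([39.6, 30.2]), np.float64(25.0)]
```

View pics/w3.png

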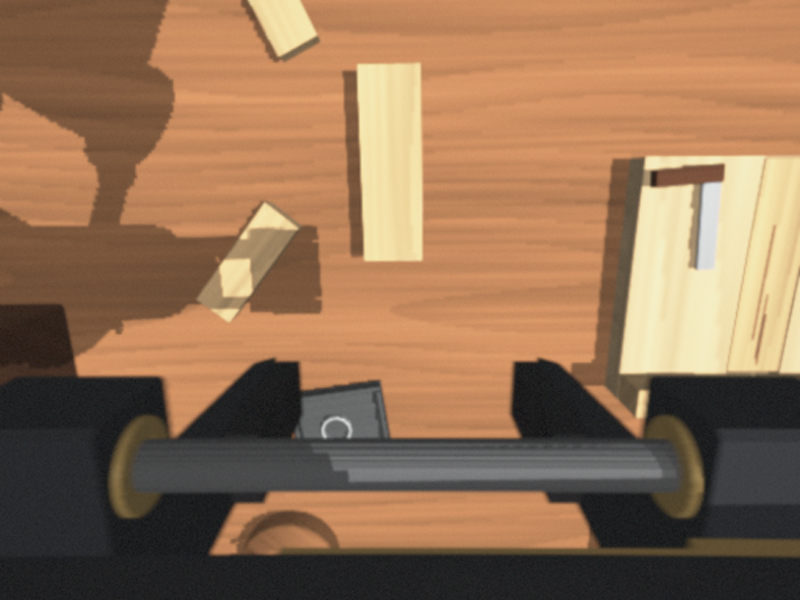

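The picture shows the blank at (390,162), measured as 43.6 x 129.6 mm. The bars at (250,265) and (285,25) are smaller, so this is the one meant. Now I'll check its corners, height and yaw.

```bash
python3 - <<'E'
from h import *
c=np.load('w3.npy',allow_pickle=True).item(); w=np.load('w1.npy',allow_pickle=True).item()
p=[(357,64),(420,63),(423,261),(364,262)]; p=[(a*.64,b*.64) for a,b in p]
P=np.array([onz(c,q,24)[:2] for q in p]); print(P.round(1),P.mean(0).round(1))
for a,b in ((0,3),(1,2)): d=P[b]-P[a]; print(np.hypot(*d).round(1),np.degrees(np.arctan2(d[1],d[0])).round(2))
# top corners in w1 crop: (580,33),(633,33),(623,263),(697,263)->
for i,v in ((0,(580,33)),(3,(623,263)),(2,(697,263))):
    x=((v[0]-535)/265*110,v[1]/290*120+80); print(tri([ray(c,p[i]),ray(w,x)]))
E
```

```text
[[ 403.5 -339.2]
 [ 403.5 -298.2]
 [ 533.8 -297. ]
 [ 533.8 -339.6]] [ 468.6 -318.5]
130.4 -0.18
130.3 0.51
(array([ 403.42542432, -339.27092173,   23.05536002]), [0.140519047005932, 0.1405190470058292])
(array([ 533.71832087, -339.69308694,   23.66860616]), [0.18458604893239416, 0.18458604893250888])
(array([ 533.90972966, -296.96295837,   22.48725287]), [0.14468084261294548, 0.14468084261317812])
```

```bash
python3 -c "
from h import *
print(rel([468.5,-318.5,90],180.2),rel([468.5,-318.5,22],180.2),ctrl.get_obs()['joints'])"
```

```text
[70.0, -10.5, 159.2, 0.1, -0.1, -0.9] [69.8, -10.6, 227.2, 0.1, -0.1, -0.9] [-5.61102060e-01  1.70515815e-01  1.73203055e+00  3.13468245e-04
  1.24191284e+00 -2.11966347e+00]
```

```bash

python3 -m jog '[70,-10.5,100,0,0,-0.9,70,-10.5,100,0,0,-0.9,70,-10.5,150,0,0,-0.9,70,-10.5,195,0,0,-0.9,70,-10.5,215,0,0,-0.9,70,-10.5,227,0,0,-0.9,70,-10.5,227,0,0,-0.9]' 1 20
python3 -m jog '[0,0,0,0,0,0,0,0,0,0,0,0,0,0,0,0,0,0,0,0,0,0,0,0,0,0,0,0,0,0,0,0,0,0,0,0]' -1 20
```

```text
t: 10.07
position: [469.7, -320.3, 23.6]
eef_rot: [-0.001, 1.0, -0.0, 0.0]
force: [0.1, 0.1, 0.2]
width: 87.8
grasp_force: 0.0
t: 10.82
position: [469.2, -320.3, 23.6]
eef_rot: [-0.001, 1.0, 0.0, -0.0]
force: [0.5, 0.8, 1.9]
width: 41.7
grasp_force: 20.0
```

```bash

python3 -m jog '[0,0,-60,0,0,0,0,0,-110,0,0,0,-30,80,-110,0,0,10,-50,130,-110,0,0,20,-70,180,-110,0,0,30,-90,230,-110,0,0,40,-102.5,294,-110,0,0,50,-102.5,294,-110,0,0,60,-102.5,294,-110,0,0,70,-102.5,294,-110,0,0,80,-102.5,294,-110,0,0,91,-102.5,294,-110,0,0,91,-102.5,294,-110,0,0,91,-102.5,294,-110,0,0,91]' 
python3 - <<'E'
from h import *
print(rel([571.7,-26.2,50],89.2),ctrl.get_obs()['joints'][5])
c=shot('wrist'); np.save('w4.npy',c,allow_pickle=True); cv2.imwrite('pics/w4.png',cv2.resize(c['img'],(800,600),interpolation=2))
E
```

```text
t: 12.58
position: [571.0, -26.2, 133.3]
eef_rot: [0.712, 0.702, -0.0, -0.0]
force: [-0.4, -1.2, -1.5]
width: 41.9
grasp_force: 20.0
[0.1, 0.7, 83.3, -0.0, 0.0, 0.0] -0.07565010694086992
```

View pics/w4.png

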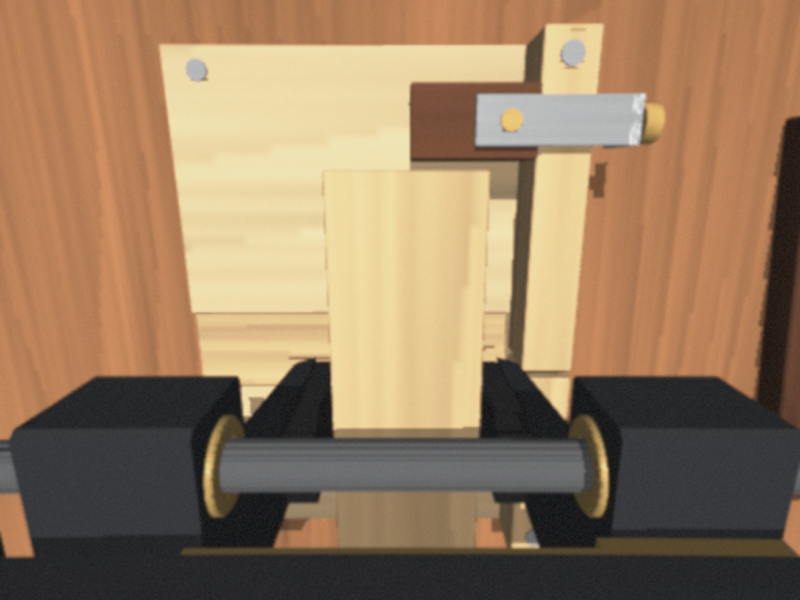

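The picture shows the blank held square, its far end edge at row 170 (columns 323–489). The stop's right-hand face is at row 160 (columns 412–535).

```bash
python3 - <<'E'
from fit import *
c=np.load('w4.npy',allow_pickle=True).item()
for n,p,z in (('end',(323,170),133.5),('end',(489,170),133.5),('stoptop',(420,158),59),('stopfoot',(420,162),24),('stoptop',(530,158),59),('fencetop',(543,60),56),('fencetop',(524,370),56),('slot',(545,373),56),('botL',(332,430),133.5),('botR',(481,430),133.5)):
    print(n,tob(onz(c,(p[0]*.64,p[1]*.64),z)).round(1))
E
```

```text
end [-4.4 66.8]
end [36.9 66.7]
stoptop [21.8 71.6]
stopfoot [22.8 70.8]
stoptop [64.8 71.5]
fencetop [ 68.1 106.9]
fencetop [ 68.7 -18.9]
slot [ 78.2 -20.3]
botL [-5.1 -5.1]
botR [37.7 -5.2]
```

```bash

python3 -m jog '[0,0.7,40,0,0,0,0,0.7,70,0,0,0,0,0.7,80,0,0,0,0,0.7,84,0,0,0,0,0.7,86,0,0,0,0,0.7,86,0,0,0]'
python3 -m jog '[0,0,0.5,0,0,0,2,0,0.5,0,0,0,3,0,0.5,0,0,0,4,0,0.5,0,0,0,4,0,0.5,0,0,0]'
```

```text
t: 13.38
position: [572.7, -26.3, 48.5]
eef_rot: [0.713, 0.702, 0.001, 0.001]
force: [0.1, 0.4, -0.3]
width: 41.8
grasp_force: 20.0
t: 14.0
position: [572.4, -22.4, 47.5]
eef_rot: [0.712, 0.702, 0.0, 0.001]
force: [0.1, -2.0, 4.1]
width: 41.7
grasp_force: 20.0
```

```bash

python3 -m jog '[0.6,0,0,0,0,0,0.6,0,0,0,0,0]'
python3 -m jog '[0.6,0,0,0,0,0,0.6,0,0,0,0,0]'
```

```text
t: 14.25
position: [572.5, -22.0, 47.6]
eef_rot: [0.712, 0.702, 0.0, 0.001]
force: [-0.2, -3.9, 5.0]
width: 41.8
grasp_force: 20.0
t: 14.5
position: [572.5, -21.8, 47.5]
eef_rot: [0.712, 0.702, -0.0, 0.001]
force: [-0.8, -4.7, 5.1]
width: 41.8
grasp_force: 20.0
```

```bash

python3 -m jog '[0.6,0,0,0,0,0,0.6,0,0,0,0,0]'
```

```text
t: 14.75
position: [572.5, -21.8, 47.6]
eef_rot: [0.712, 0.702, -0.0, 0.001]
force: [0.3, -7.0, 6.3]
width: 41.8
grasp_force: 20.0
```

```bash

python3 -m jog '[-1.2,0,0,0,0,0,-1.2,0,-0.5,0,0,0,-1.2,0,-0.5,0,0,0]'
python3 -m jog '[0,0,0,0,0,0,0,0,0,0,0,0,0,0,0,0,0,0]' 0.18
python3 -m jog '[0,0,-15,0,0,0,0,0,-40,0,0,0,0,0,-100,0,0,0,0,0,-110,0,0,10,0,0,-110,0,0,20,0,0,-110,0,0,30,0,0,-110,0,0,40,0,0,-110,0,0,50,0,0,-110,0,0,60,0,0,-110,0,0,70,0,0,-110,0,0,80,0,0,-110,0,0,90,0,0,-110,0,0,90,0,0,-110,0,0,90]'
```

```text
t: 15.12
position: [572.4, -21.8, 47.6]
eef_rot: [0.713, 0.702, 0.0, 0.001]
force: [2.6, -3.5, 1.6]
width: 41.3
grasp_force: 20.0
t: 15.5
position: [571.2, -21.2, 46.9]
eef_rot: [0.712, 0.702, -0.0, -0.001]
force: [0.3, -0.1, 0.4]
width: 52.2
grasp_force: 0.0
t: 17.25
position: [572.0, -21.6, 158.0]
eef_rot: [1.0, -0.006, 0.0, -0.0]
force: [-0.5, 0.1, 0.1]
width: 52.0
grasp_force: 0.0
```

```bash

python3 -m jog '[-15,0,0,0,10,0,-30,0,0,0,20,0,-45,0,0,0,30,0,-55,0,0,0,40,0,-55,0,0,0,45,0,-55,0,0,0,45,0,-55,0,0,0,45,0]' -1
python3 - <<'E'
from fit import *
o=ctrl.get_obs(); print(np.round(o['joints'],2)); r=R.from_quat(o['eef_rot']); print(r.as_matrix().round(3))
for t in ([-38,8,61],): print((r.inv().apply(wp(q,t)-o['position'])).round(1))
c=shot('scene'); cv2.imwrite('pics/s5.png',cv2.resize(c['img'][130:260,170:370],(800,520),interpolation=2)); np.save('s5.npy',c,allow_pickle=True)
E
```

```text
t: 18.12
position: [516.2, -20.6, 157.1]
eef_rot: [0.924, -0.007, 0.382, 0.003]
force: [0.7, -0.2, -1.3]
width: 0.2
grasp_force: 0.0
[-0.15 -0.3   2.55  0.69  0.15  0.79]
[[ 0.707 -0.015  0.707]
 [-0.01  -1.    -0.011]
 [ 0.707  0.    -0.707]]
[-66.8  -3.2  69.1]
```

View pics/s5.png

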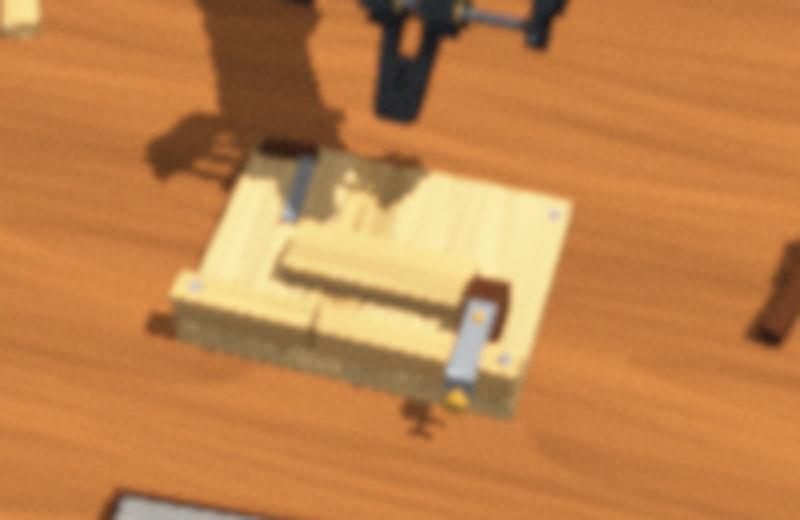

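The blank lies flat on the bed against the stop, parallel to the fence with a gap of about 25 mm. The 45° tilt is near the joint limits this close in, so I'll slide it to the fence with the tool vertical and tilt afterwards.

```bash

python3 -m jog '[9.6,-3.2,9.6,0,-10,0,9.6,-3.2,9.6,0,-20,0,9.6,-3.2,9.6,0,-30,0,9.6,-3.2,9.6,0,-40,0,9.6,-3.2,9.6,0,-45,0,9.6,-3.2,9.6,0,-45,0]'
python3 - <<'E'
from fit import *
o=ctrl.get_obs(); r=R.from_quat(o['eef_rot'])
for t in ([-26,8,50],[17,8,50]): print((r.inv().apply(wp(q,t)-o['position'])).round(1))
print(rel(wp(q,[-26,8,50]),-0.8))
E
```

```text
t: 18.92
position: [533.6, -18.2, 157.7]
eef_rot: [1.0, -0.007, 0.001, 0.001]
force: [-0.7, -0.4, -0.5]
width: 0.4
grasp_force: 0.0
[ -3.9  -0.7 107.7]
[ 39.1  -0.7 107.7]
[-3.9, -0.7, 107.7, 0.1, -0.1, -0.0]
```

```bash

python3 -m jog '[-4,-0.7,50,0,0,0,-4,-0.7,90,0,0,0,-4,-0.7,108,0,0,0,-4,-0.7,108,0,0,0]'
python3 -m jog '[5,0,0,0,0,0,10,0,0,0,0,0,15,0,0,0,0,0,20,0,0,0,0,0,25,0,0,0,0,0,30,0,0,0,0,0,34,0,0,0,0,0,37,0,0,0,0,0,37,0,0,0,0,0]'
python3 -c "
from fit import *
print(tob(ctrl.get_obs()['position']))"
```

```text
t: 19.42
position: [525.1, -17.0, 48.5]
eef_rot: [1.0, -0.008, -0.001, 0.0]
force: [0.2, -0.5, 0.1]
width: 0.4
grasp_force: 0.0
t: 20.55
position: [563.9, -17.6, 49.4]
eef_rot: [1.0, -0.008, 0.0, 0.0]
force: [0.8, -0.6, 0.0]
width: 0.6
grasp_force: 0.0
[8.09720393 8.5439292 ]
```

```bash

python3 -m jog '[3,0,0,0,0,0,6,0,0,0,0,0,8,0,0,0,0,0,8,0,0,0,0,0]'
python3 -m jog '[2,0,0,0,0,0,2,0,0,0,0,0]'
python3 -m jog '[1.5,0,0,0,0,0,1.5,0,0,0,0,0]'
```

```text
t: 21.05
position: [570.1, -17.7, 49.2]
eef_rot: [1.0, -0.008, -0.002, -0.0]
force: [-4.9, -0.5, 2.9]
width: 0.7
grasp_force: 2.6
t: 21.3
position: [570.2, -17.7, 49.0]
eef_rot: [1.0, -0.008, -0.004, -0.0]
force: [-10.2, -0.6, 9.2]
width: 0.4
grasp_force: 5.2
t: 21.55
position: [570.2, -17.7, 48.9]
eef_rot: [1.0, -0.008, -0.005, -0.0]
force: [-14.3, -0.2, 11.8]
width: 0.2
grasp_force: 7.2
```

```bash

python3 -m jog '[-6,0,0,0,0,0,-25,0,0,0,0,0,-25,0,-50,0,0,0,-25,0,-100,0,0,0,-25,0,-110,0,0,0,-25,0,-110,0,0,0]'
python3 - <<'E'
from fit import *
c=shot('wrist'); np.save('w6.npy',c,allow_pickle=True); cv2.imwrite('pics/w6.png',cv2.resize(c['img'],(800,600),interpolation=2))
E
```

```text
t: 22.3
position: [550.8, -17.4, 160.1]
eef_rot: [1.0, -0.008, 0.001, 0.0]
force: [-0.5, -0.5, 0.1]
width: 0.4
grasp_force: 0.0
```

View pics/w6.png

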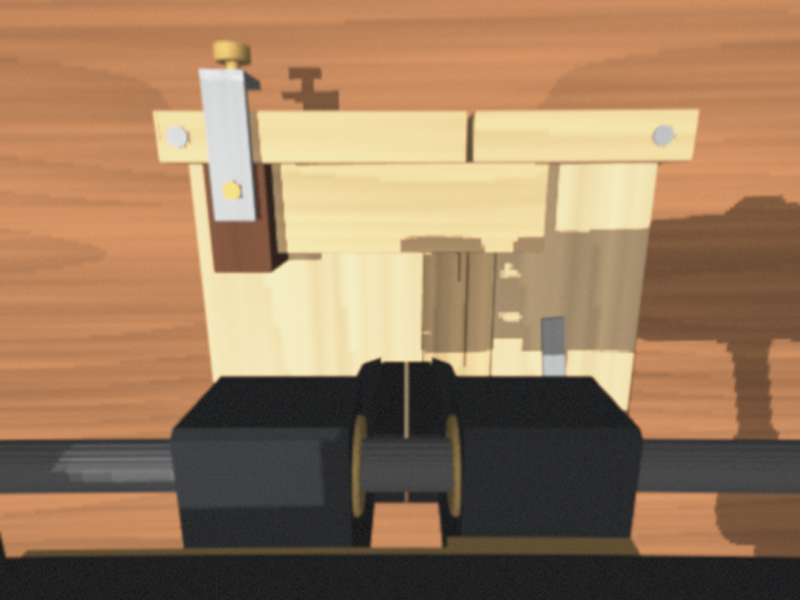

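The picture shows the blank along the fence: its near top edge at row 252, left end at column 277 by the stop, and right end at column 546. I'll measure the end gap and the edge.

```bash
python3 - <<'E'
from fit import *
c=np.load('w6.npy',allow_pickle=True).item()
g=c['img']
cv2.imwrite('pics/z6.png',cv2.resize(g[95:185,120:240],(800,600),interpolation=2))
for n,p,z in (('edgeL',(285,252),48),('edgeR',(540,252),48),('endL',(277,200),48),('endR',(546,200),48),('stoptop',(270,265),59),('stopfoot',(287,260),24),('fencetop',(300,163),56),('fencetop',(650,161),56),('slot',(471,163),56)):
    print(n,tob(onz(c,(p[0]*.64,p[1]*.64),z)).round(1))
E
```

```text
edgeL [25.4 67.2]
edgeR [ 24.9 -57.5]
endL [50.2 69.3]
endR [ 49.8 -58.6]
stoptop [20.9 71.9]
stopfoot [17.3 72.3]
fencetop [66.9 55.7]
fencetop [  67.  -101.7]
slot [ 66.7 -21.4]
```

View pics/z6.png

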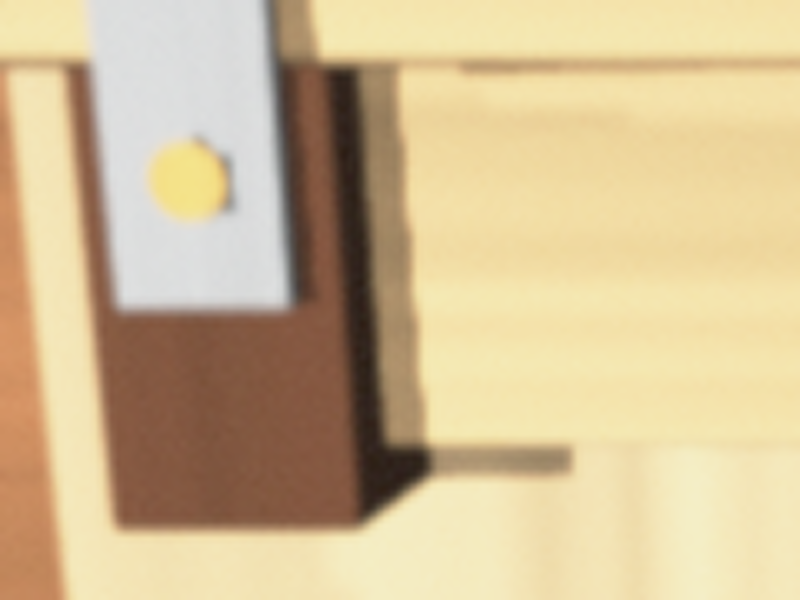

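```bash
python3 - <<'E'
from fit import *
c=np.load('w6.npy',allow_pickle=True).item()
u=lambda x,y:(120+x*.15,95+y*.15)
for n,p,z in (('blank end',(384,430),48),('blank end',(360,90),48),('stop top',(359,520),59),('stop top',(332,90),59),('stopfoot corner',(432,465),24)):
    print(n,tob(onz(c,u(*p),z)).round(1))
o=ctrl.get_obs(); print(o['t'])
E
```

```text
blank end [26.7 70.7]
blank end [64.2 70.7]
stop top [18.4 71.3]
stop top [64.1 70.7]
stopfoot corner [18.7 71.3]
22.35
```

The end gap is under 1 mm. Now I'll tilt to 45° above the near top edge.

```bash

python3 -m jog '[0,0,10,0,10,0,0,0,20,0,20,0,0,0,30,0,30,0,0,0,40,0,40,0,0,0,50,0,45,0,0,0,50,0,45,0,0,0,50,0,45,0]'
python3 - <<'E'
from fit import *
o=ctrl.get_obs(); r=R.from_quat(o['eef_rot']); print(np.round(o['joints'],2)); print(r.as_matrix()[:,2].round(3))
for t in ([-5.7,8,78.7],[12,8,61]): print((r.inv().apply(wp(q,t)-o['position'])).round(1))
E
```

```text
t: 23.22
position: [557.6, 7.7, 120.0]
eef_rot: [0.932, 0.008, 0.36, -0.034]
force: [1.0, 0.2, 0.3]
width: 0.5
grasp_force: 0.0
[-0.12 -0.11  2.47  1.22  0.16  0.28]
[ 0.67   0.069 -0.739]
[-33.   27.6  23.8]
[-31.8  29.6  48.7]
```

```bash
cat >> fit.py <<'E'
def tl(P,tilt,yaw=-1.5):
    "jog row to board point P with tool tilted forward by tilt deg"
    o=ctrl.get_obs(); r=R.from_quat(o['eef_rot']); t=R.from_euler('z',yaw,degrees=True)*R.from_matrix(np.diag([1,-1,-1.]))*R.from_euler('y',tilt,degrees=True)
    return np.r_[r.inv().apply(wp(q,P)-o['position']),np.degrees((r.inv()*t).as_rotvec())].round(1).tolist()
E
python3 -m jog '[0,0,0,0,0,0,0,0,0,0,0,0]'
python3 -c "
from fit import *
print(np.round(ctrl.get_obs()['joints'],2));print(tl([0,8,110],30))"
```

```text
t: 23.48
position: [558.7, 7.7, 121.7]
eef_rot: [0.932, 0.009, 0.36, -0.034]
force: [0.1, -0.2, 0.7]
width: 0.6
grasp_force: 0.0
[-0.12 -0.11  2.47  1.2   0.16  0.29]
[-9.8, 26.2, 4.9, -4.9, -12.2, 1.2]
```

```bash

python3 -m jog '[-10,26,5,-4.9,-12.2,1.2,-10,26,5,-4.9,-12.2,1.2,-10,26,5,-4.9,-12.2,1.2,-10,26,5,-4.9,-12.2,1.2]'
python3 -c "
from fit import *
o=ctrl.get_obs();print(np.round(o['joints'],2),R.from_quat(o['eef_rot']).as_matrix()[:,2].round(3));
for P in ([2,8,84],[14,8,64]): print(tl(P,30))"
```

```text
t: 23.98
position: [556.5, -17.6, 110.9]
eef_rot: [0.965, -0.012, 0.26, 0.003]
force: [-0.3, 0.3, -0.3]
width: 0.7
grasp_force: 0.0
[-0.1  -0.06  2.35  0.11  0.33  1.4 ] [ 0.502 -0.012 -0.865]
[-12.3, 0.4, 24.0, -0.1, -0.2, 0.0]
[-12.0, 0.3, 47.3, -0.1, -0.2, 0.0]
```

```bash

python3 -m jog '[-11,0,25,0,2,0,-11,0,25,0,4,0,-11,0,25,0,4,0]'
python3 -c "
from fit import *
o=ctrl.get_obs();print(np.round(o['joints'],2),R.from_quat(o['eef_rot']).as_matrix()[:,2].round(3),tob(o['position']));
for P in ([8,8,71],[15,8,63.5]): print(tl(P,34))"
```

```text
t: 24.35
position: [558.7, -16.4, 82.9]
eef_rot: [0.956, -0.012, 0.294, 0.002]
force: [0.1, 0.1, -0.4]
width: 0.6
grasp_force: 0.0
[-0.1  -0.02  2.41  0.29  0.16  1.22] [ 0.561 -0.01  -0.827] [2.87442123 9.63702738]
[-2.4, 1.6, 12.7, -0.3, -0.2, -0.0]
[-0.8, 1.6, 22.9, -0.3, -0.2, -0.0]
```

```bash

python3 -m jog '[-1,1,8,0,0,0,-1,1,14,0,0,0,-1,1,19,0,0,0,-1,1,19,0,0,0]'
python3 -m jog '[0,0,2,0,0,0,0,0,3,0,0,0,0,0,3,0,0,0]'
python3 -c "
from fit import *
o=ctrl.get_obs();print(np.round(o['joints'],2),R.from_quat(o['eef_rot']).as_matrix()[:,2].round(3),tob(o['position']));print(tl([15,8,63.5],34))"
```

```text
t: 24.85
position: [569.8, -17.5, 67.7]
eef_rot: [0.955, -0.012, 0.295, 0.001]
force: [0.8, 0.4, 0.2]
width: 0.3
grasp_force: 0.0
t: 25.22
position: [571.3, -17.6, 65.4]
eef_rot: [0.955, -0.012, 0.295, 0.002]
force: [0.2, 0.3, 0.9]
width: 0.7
grasp_force: 0.0
[-0.1   0.05  2.39  0.41  0.12  1.1 ] [ 0.564 -0.01  -0.826] [15.50358216  8.65531422]
[-1.5, 0.7, 1.3, -0.3, -0.3, -0.0]
```

```bash

python3 -m jog '[0.4,0,1.5,0,0,0,0.8,0,2.9,0,0,0,0.8,0,2.9,0,0,0]'
```

```text
t: 25.6
position: [572.5, -17.5, 64.1]
eef_rot: [0.955, -0.012, 0.295, 0.001]
force: [-21.8, -1.4, 23.8]
width: 0.2
grasp_force: 15.8
```

```bash

python3 -m jog '[0.3,0,1,0,0,0,0.3,0,1,0,0,0]'
```

```text
t: 25.85
position: [572.7, -17.5, 63.9]
eef_rot: [0.955, -0.012, 0.295, 0.001]
force: [-33.0, -2.4, 36.0]
width: 0.4
grasp_force: 24.2
```

```bash

python3 -m jog '[-0.3,0,-1,0,0,0,-0.5,0,-1.8,0,0,0,-0.5,0,-1.8,0,0,0,-0.5,0,-1.8,0,0,0]'
```

```text
t: 26.35
position: [572.3, -17.6, 64.4]
eef_rot: [0.955, -0.012, 0.295, 0.001]
force: [-12.5, -0.6, 13.4]
width: 0.6
grasp_force: 9.0
```

```bash

python3 -m jog '[0.2,0,-0.1,0,0,0,0.2,0,-0.1,0,0,0,0.2,0,-0.1,0,0,0]'
python3 - <<'E'
from fit import *
c=shot('side'); s=shot('wrist')
a=cv2.resize(c['img'][150:250,200:320],(480,400),interpolation=2); b=cv2.resize(s['img'],(533,400),interpolation=2)[:,107:427]
cv2.imwrite('pics/f.png',np.hstack([a,b])); np.save('f.npy',s,allow_pickle=True)
o=ctrl.get_obs(); print(o['force'],tob(o['position']))
E
```

```text
t: 26.72
position: [572.3, -17.5, 64.4]
eef_rot: [0.956, -0.012, 0.295, 0.001]
force: [-11.3, 0.1, 12.1]
width: 0.9
grasp_force: 8.5
[-12.48749228  -1.06436943  11.88262267] [16.49601133  8.68836928]
```

View pics/f.png

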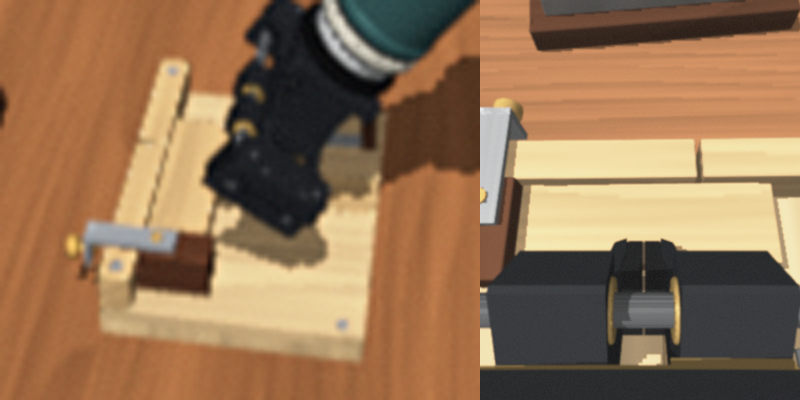

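The left half shows the fingers pressing the blank's near edge; the right half shows the blank along the fence, left end at column ~525 by the stop. I'll check the numbers and then hand in.

```bash
python3 - <<'E'
from fit import *
c=np.load('f.npy',allow_pickle=True).item()
cv2.imwrite('pics/f2.png',cv2.resize(c['img'][120:285,90:310],(800,600),interpolation=2))
E
```

```text
(no output)
```

View pics/f2.png

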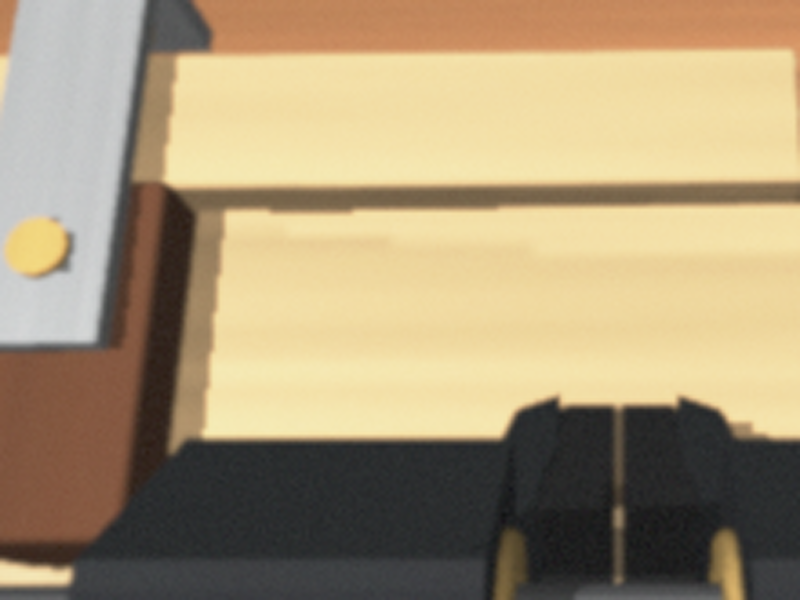

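The blank sits tight to the fence (rows 190–205 are the fence face above it) and its end meets the stop's dark face at columns 170–195. The force is steady at about 17 N diagonal, so I'm handing in.

```bash
python3 -c "
from h import *
print(ctrl.get_obs()['force']);print(ctrl.sign_off())"
```

```text
[-12.48749228  -1.06436943  11.88262267]
the job is handed in; nothing more can be done
None
```

I pressed the strip level, laid the blank flat against the fence and stop, and handed the job in while still pushing diagonally at about 17 N, 29 mm beside the slot; the hand-in returned no verdict.

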